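Dose the hood degreaser and hold the wash dial

ROBOT

A 6-joint arm with a two-finger parallel gripper is mounted at the origin on the work surface. World frame = base frame: x ahead of the robot, y to its left, z up, the work surface at z = 0. Lengths are in m, angles in degrees, forces in N, time in s.
With the tool pointing down it reaches from about 0.375 to 0.825 m from the base axis. Payload 5.5 kg.
Tool frame: the origin (TCP) lies at the very end of the fingers, on their centre line; the grasp point (between the pads) lies ctrl.grasp_offset behind it (ctrl.grasp_offset is the distance from the TCP to the grasp point, in m); z points along the fingers, y is the line along which they close (so a half turn about z gives the same grasp; the last joint's range is limited). The gripper opens to 85 mm and grips with 20 to 120 N. Pads are 22 mm wide; open, the fingers measure 114 mm over their backs; the gripper's body (76 mm by 85 mm) begins 54 mm behind the grasp point. The pads swing forward as they close: fully open they stand 13 mm farther back than shut.
Start: joints at [69.156, 17.962, -2.699, 69.339, 0, 90], TCP at [0.213, 0.561, 0.192] pointing down, gripper open.
Joint ranges: [-152.73, 152.73], [-39.44, 99.34], [-58.76, 71.6], [-118.89, 123.64], [-81.53, 83.1], [-180, 180]. Speed limits (degrees/s): [136.94, 136.94, 172.46, 180, 180, 180].

INTERFACE

Orientations are given as [roll, pitch, yaw] about the fixed x, y, z axes, in that order (R = Rz(yaw) Ry(pitch) Rx(roll)).
In Python, from plant import ctrl gives the robot as it stands.
- The arm moves only by the shell command python3 -m pendant 'ROWS' [FORCE]. ROWS is a JSON object of lists of equal length, an entry for each row: "slide": the shift along the tool's x, y, z in mm, a list of three; "turn": the turn, a rotation vector about the tool's x, y, z in degrees, a list of three; "grip": the closure, from 0 (fully open) to 1 (shut). In form: {"slide": [[x, y, z], ...], "turn": [[ax, ay, az], ...], "grip": [grip, ...]}. A call has 1 to 20 rows; each row is the pose to reach, as a shift and turn from the pose commanded when the call began, along the tool's axes at that moment; what a row does not reach only later rows make up. A row lasts 1/8 s, in which the tool goes at most 62.5 mm and 10.7 degrees, less where a joint would pass 70% of its speed; a pose out of reach is approached as far as the arm can. A call with a gripper value outside its range is refused whole. The fingers move at their own pace and stop on an object; FORCE is the grip in N (left out, the last holds). Time passes only in rows, so rows that repeat a pose let the fingers close. It gives the time, the measured TCP pose, the force, the opening and the grip force at its end, in the units of the state.
- ctrl.sense(): the state, without advancing time (a new reading comes with each control period).
- ctrl.get_image(name): name is "side" or "top"; returns the picture (480x640x3 uint8, red, green, blue); there is no depth.
- ctrl.get_calibration(name): a dict with "K" (3x3 intrinsics, pixels), "pose" (4x4, takes a point from camera to world coordinates). Camera axes: x right, y down, z forward; pixel columns grow to the right and rows downward; lengths in m; the calibration is good to about 2 mm. A picture is of the moment at which its call begins. get_calibration takes no time and is no camera call.
- ctrl.hand_in(): hands the job in; it is judged then, once.
The state is a dict: "t": time; "joint_pos": joint angles; "dq": joint speeds; "tau": joint torques, N m; "eef_pos": TCP position; "orientation": TCP orientation; "wrist_force": force on the tool from outside, world axes, zero at the start; "wrist_torque": the same for the moment, N m; "grip_width": opening from 0.0 (shut) to 1.0 (fully open); "grip_force": force on a finger pad.
Only numpy, scipy, OpenCV 4.12 (cv2) and the standard library are available. Lean on these libraries where they do the work, as an engineer would, in place of code of your own. Each camera call takes 0.05 s, during which the arm holds its last target. There are 200 camera calls.

TASK

Start the range hood's wash: press the sprung nozzle cap of the fixed degreaser bottle all the way down and let it come back up, then push the spring-return wash dial's lever clockwise (seen from above) past its first and second clicks and through the third, up to the end of its travel, and keep it there. The program finishes while the gripper is still holding the dial's lever in that third position against the spring; do not shift or tip the canisters, funnel or ramekin.

Things in the scene. Friction and masses are not known exactly. Their poses are not given: they have to be found in the camera images.
- wash_box: Fixed low square white-enamelled control box, 180 x 180 x 50 mm. Origin at the centre of its underside, z up. On its top, in the centre, is a round aluminium dial with a black radial lever; a small sprung ball plunger stands at its +x side. One, two and three raised dots near its front (-x) edge mark positions 1, 2 and 3. The box's own -x is the middle of the lever's sweep.
- dial_axis (a point): Point on the dial's vertical turning axis at the height of the box's top (50 mm above the ledge); axes as the box's. The dial disc is 86 mm across and 13 mm high, its hub 25 mm high.
- lever_tip (a point): Centre of the top of the upright tab at the end of the dial's lever, 117 mm above the ledge, 65 mm from the dial axis; moves with the dial. The tab is 20 mm long radially (55 to 75 mm from the axis), 10 mm thick along the turning direction, free from 73 to 117 mm above the ledge; the lever bar (14 mm wide) lies below it. Push its flat face sideways or pinch its thickness from above.
- dial (a joint): Dial angle, rad: 0 at rest, clockwise from above positive, stop at 1.35. In the box's frame the lever points (pi + 0.675 - value) counter-clockwise from +x. Detents click at 0.38, 0.76, 1.14; past the third, from 1.22 to the stop, is the third position. A spring returns it to 0 when let go: 0.14 Nm at rest to 0.27 Nm at the stop (2 to 4 N at the tab); each click adds up to 0.1 Nm.
- bottle: Fixed white degreaser bottle, 72 mm across, on a 100 x 100 x 8 mm steel plate, with a grey neck and the sprung nozzle cap on top. Origin at the centre of the plate's underside, on the bottle's upright axis.
- nozzle_top (a point): Centre of the flat top of the nozzle cap (36 mm across, 18 mm thick), 200 mm above the ledge when up; moves with the cap. A 10 mm thick spout sticks out level 46 mm from the axis to the bottle's own -x, its axis 9 mm below the cap's top.
- nozzle (a joint): How far the nozzle cap is pressed down, m: 0 up, 0.012 fully down (stop). Spring force 3.2 N at the top, 8 N fully down; it springs back up when let go. It counts as pressed beyond 0.009.
- canister_tall: Bystander: loose closed tin canister, 87 mm across, 132 mm high with its knob. Origin at the centre of its underside.
- canister_short: Bystander: loose closed tin canister, 87 mm across, 102 mm high with its knob. Origin at the centre of its underside.
- funnel: Bystander: loose plastic funnel standing on its wide mouth, 104 mm across, 105 mm high. Origin at the centre of its underside.
- ramekin: Bystander: loose white porcelain ramekin, 80 mm across, 45 mm high. Origin at the centre of its underside.

How it is judged:
By the outcome, as a careful person would: the job done as asked, in the order asked, and still so for the second after the job is handed in, while the arm keeps its last pose, push and grip.
It also fails if it takes over 48 s, if anything falls off the work surface, if the arm or the gripper's body presses on something with over 40 N, if the wrist force passes 120 N, or if a joint passes its speed limit or range.

## Working session

There is one attempt and no reset: what is moved stays moved. The work goes in short steps, Python scripts to look and compute and a shell command to move; the robot and the scene stay as the last step left them, time stands still between calls to the robot, and variables do not carry over. Pictures are saved under pics/ and viewed, at most 10 in all, crops included, and the job is handed in when it is done.

```bash
mkdir -p pics; python3 - <<'E'
from plant import ctrl
import cv2,numpy as np
for n in("top","side"):
    im=ctrl.get_image(n); cv2.imwrite(f"pics/{n}0.png",im[:,:,::-1]); c=ctrl.get_calibration(n); print(n,np.round(c["K"],1).tolist(),np.round(c["pose"],4).tolist())
s=ctrl.sense(); print(s, ctrl.grasp_offset)
E
```

```text
top [[576.3, 0.0, 319.9], [0.0, 576.3, 237.4], [0.0, 0.0, 1.0]] [[-0.0138, -0.9912, 0.1314, 0.4496], [-0.9998, 0.0152, 0.0098, -0.029], [-0.0117, -0.1312, -0.9913, 1.2842], [0.0, 0.0, 0.0, 1.0]]
side [[518.6, 0.0, 309.7], [0.0, 518.6, 240.2], [0.0, 0.0, 1.0]] [[0.899, -0.2896, 0.3286, 0.2816], [-0.438, -0.6045, 0.6654, -0.677], [0.006, -0.7421, -0.6702, 0.797], [0.0, 0.0, 0.0, 1.0]]
{'t': 0.1, 'joint_pos': array([ 6.91546605e+01,  1.79997052e+01, -2.74797632e+00,  6.93386329e+01,
       -2.72722171e-03,  9.00008310e+01]), 'dq': array([ 0.0278776 ,  0.02499367,  0.0787545 ,  0.06765562,  0.10135131,
       -0.00276302]), 'tau': array([ 4.70406485e-04, -5.40765095e+01,  3.40541410e+01,  1.11742871e-02,
        6.97284577e-05,  4.00620550e-06]), 'eef_pos': array([0.21332357, 0.56019286, 0.19122935]), 'orientation': array([-1.79913686e+02,  2.72847049e-03,  1.59153834e+02]), 'wrist_force': array([-0.30440873,  0.1715576 , -0.78686266]), 'wrist_torque': array([-0.01601504, -0.06228799,  0.0073854 ]), 'grip_force': 0.0, 'grip_width': 1.0006530821107875} 0.0187
```

View pics/top0.png

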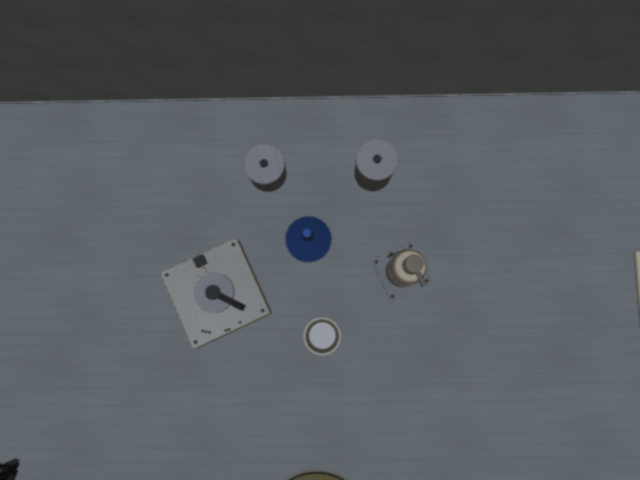

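View pics/side0.png

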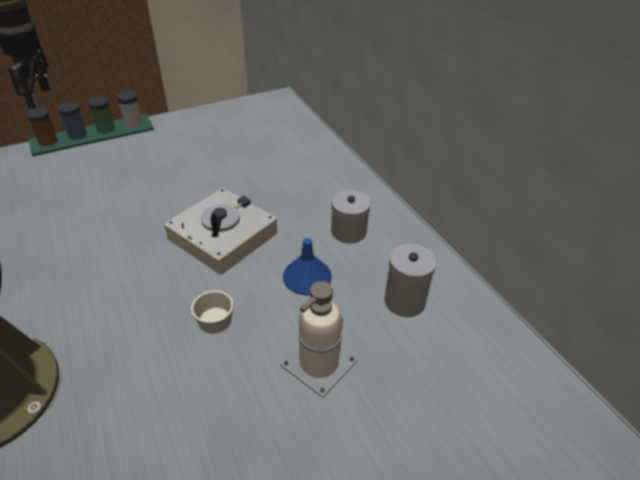

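The top view shows the box (centre about 216,293, lever end about 242,306), bottle cap about (413,264) with the spout to (424,284), ramekin (322,336) and funnel (308,239). The side view shows the cap at about (321,290) and the lever tab at about (217,222). I'll measure these and check them with enlarged crops.

```bash
cat > h.py <<'E'
from plant import ctrl
import cv2,numpy as np
def cal(n):
    c=ctrl.get_calibration(n); return np.array(c["K"]),np.array(c["pose"])
def ray(n,p):
    K,T=cal(n); d=T[:3,:3]@np.linalg.inv(K)@[p[0],p[1],1]; return T[:3,3],d/np.linalg.norm(d)
def plane(n,p,z):
    o,d=ray(n,p); return o+d*(z-o[2])/d[2]
def tri(p,q):
    o1,d1=ray("top",p);o2,d2=ray("side",q)
    s=np.linalg.lstsq(np.c_[d1,-d2],o2-o1,rcond=None)[0]
    a,b=o1+s[0]*d1,o2+s[1]*d2; return (a+b)/2,np.linalg.norm(a-b)
def proj(n,P):
    K,T=cal(n); v=K@(T[:3,:3].T@(np.array(P)-T[:3,3])); return v[:2]/v[2]
E
python3 - <<'E'
from h import *
t=cv2.imread("pics/top0.png");s=cv2.imread("pics/side0.png")
h=cv2.cvtColor(t,cv2.COLOR_BGR2HSV)
# box: enamel is warm/unsaturated vs bluish table
m=((t[:,:,2].astype(int)-t[:,:,0])>-3).astype(np.uint8)*255
m[:, :140]=0; m[:220]=0; m[360:]=0; m[:,290:]=0
m=cv2.morphologyEx(m,cv2.MORPH_CLOSE,np.ones((9,9)))
c=max(cv2.findContours(m,0,2)[0],key=cv2.contourArea); r=cv2.minAreaRect(c); print(r)
B=np.array([plane("top",p,.05) for p in cv2.boxPoints(r)]); print(np.round(B,4),"ctr",B.mean(0),np.linalg.norm(B-np.roll(B,1,0),axis=1))
e=B[1]-B[0]; print("edge yaw",np.degrees(np.arctan2(e[1],e[0])))
A=cv2.resize(t[235:355,155:275],None,fx=4,fy=4,interpolation=2); C=cv2.resize(t[240:300,370:435],None,fx=5,fy=5,interpolation=2)
D=cv2.resize(s[185:270,160:285],None,fx=3,fy=3,interpolation=2); F=cv2.resize(s[275:325,290:355],None,fx=5,fy=5,interpolation=2)
o=np.zeros((600,800,3),np.uint8)
o[:300,:325]=C; o[:250,400:725]=F; cv2.imwrite("pics/bottle.png",cv2.convertScaleAbs(o,alpha=1.5))
o[:]=0;o[:480,:480]=A; o=o[:, :]; o[:255,480:800]=D[:,:320]; cv2.imwrite("pics/box.png",cv2.convertScaleAbs(o,alpha=1.5))
E
```

```text
((215.01866149902344, 292.94976806640625), (84.77029418945312, 87.19446563720703), 65.37643432617188)
[[0.5423 0.3329 0.05  ]
 [0.6185 0.1625 0.05  ]
 [0.4521 0.0865 0.05  ]
 [0.3783 0.2543 0.05  ]] ctr [0.49782462 0.20904329 0.05      ] [0.18186869 0.18660503 0.18301445 0.1832584 ]
edge yaw -65.89485606889055
```

View pics/bottle.png

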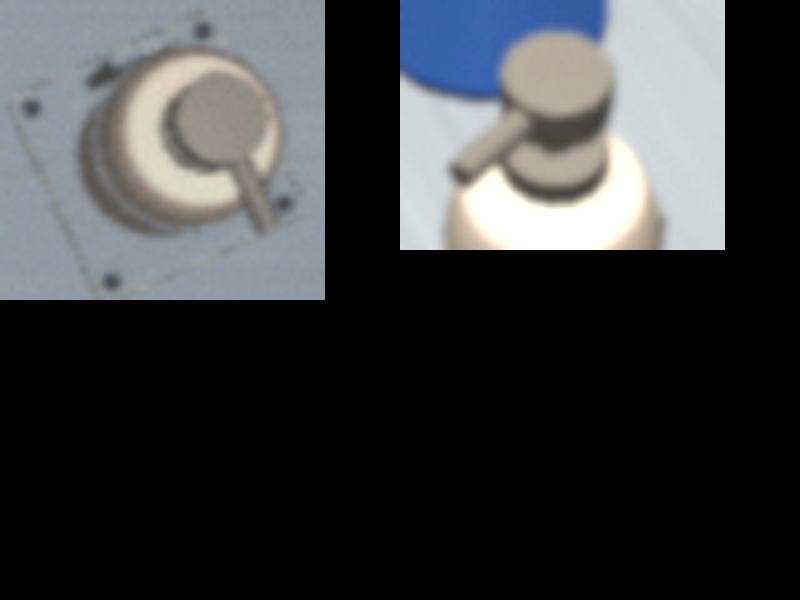

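View pics/box.png

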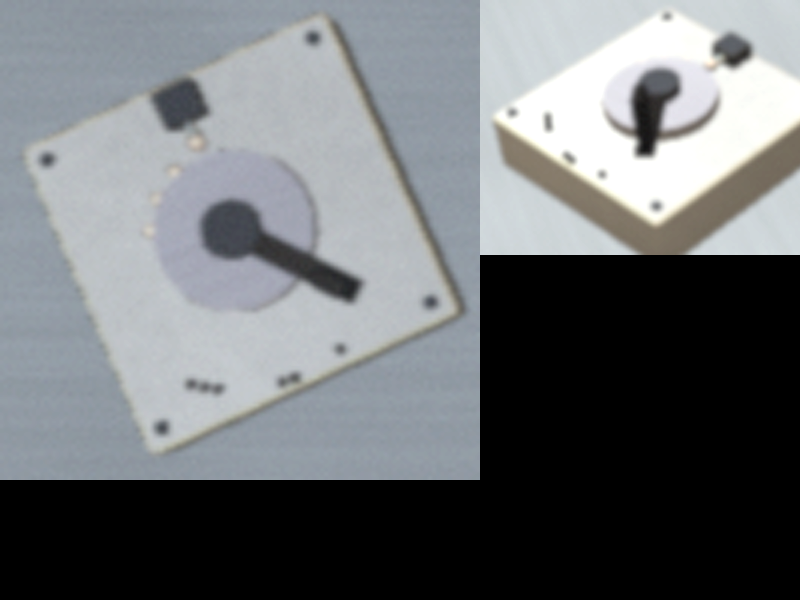

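The bottle crops put the cap top centre at about (413.8,263.4) in top and (321.0,289.0) in side, with the spout tip at about (423.4,285.2). The box crop shows clean corners, a plunger on the far left and the lever pointing down-right, with dots 1, 2, 3 running right to left.

```bash
cat >> h.py <<'E'
from scipy.spatial.transform import Rotation as R
def rel(P,yaw):
    s=ctrl.sense(); M=R.from_euler("xyz",s["orientation"],degrees=True); G=R.from_euler("xyz",[180,0,yaw],degrees=True)
    return np.round(1000*M.inv().apply(np.array(P)-s["eef_pos"]),1),np.round((M.inv()*G).as_rotvec(degrees=True),1)
E
python3 - <<'E'
from h import *
f=lambda a,b:(155-.375+a/4,235-.375+b/4)
C=np.array([plane("top",f(*p),.05) for p in [(47,160),(313,38),(430,302),(162,428)]]); c=C.mean(0); print("screws ctr",c,np.linalg.norm(C-np.roll(C,1,0),axis=1))
v=(C[1]-C[2])+(C[0]-C[3]); y=np.degrees(np.arctan2(v[1],v[0])); print("yaw",y)
print("dial disc",plane("top",f(235,230),.063)); print("tab end",plane("top",f(347,290),.117))
a=np.radians(180+38.67+y); print("tab pred",c[:2]+.065*np.array([np.cos(a),np.sin(a)]), np.degrees(a))
print("side proj of pred",proj("side",[*(c[:2]+.065*np.array([np.cos(a),np.sin(a)])),.117]))
print("cap tri",tri((413.8,263.4),(321,289))); P=plane("top",(413.8,263.4),.2);print(P,plane("side",(321,289),.2),"spout tip",plane("top",(423.4,285.2),.191))
print("funnel",plane("top",(308,239),.0),"tall",plane("top",(376,160),.12),"ram",plane("top",(322,336),.045))
print(rel([P[0],P[1],.24],63), rel([.213,.561,.29],63))
E
```

```text
screws ctr [0.49831671 0.21094084 0.05      ] [0.15640744 0.15638639 0.15579956 0.15575755]
yaw 24.043911349858995
dial disc [0.49823666 0.20996834 0.063     ]
tab end [0.46517292 0.14256665 0.117     ]
tab pred [0.46851851 0.15317348] 242.71391134985902
side proj of pred [212.91979557 215.36113459]
cap tri (array([ 0.54079135, -0.19424753,  0.20062088]), np.float64(0.0009462577098039346))
[ 0.54128999 -0.1945118   0.2       ] [ 0.54059301 -0.19363476  0.2       ] spout tip [ 0.50050458 -0.21253278  0.191     ]
funnel [0.61669988 0.01038305 0.        ] tall [ 0.76401748 -0.136095    0.12      ] ram [ 0.4029181  -0.01839047  0.045     ]
(array([-575.1, -588.7,  -47.9]), array([-0.1,  0.1, 96.2])) (array([  0.6,   0.5, -98.8]), array([-0.1,  0.1, 96.2]))
```

Checks hold: cap height triangulates to 0.2006 m, screw square is regular, and the lever direction agrees. Cap is at (0.541,-0.194) and dial axis at (0.498,0.210) with yaw 24°. Next I move above the cap with the fingers shut.

```bash
python3 -m pendant '{"slide":[[0,0,-20],[-15,-15,-48],[-50,-50,-48],[-90,-90,-48],[-132,-133,-48],[-175,-178,-48],[-218,-223,-48],[-261,-267,-48],[-304,-311,-48],[-347,-355,-48],[-390,-399,-48],[-433,-443,-48],[-475,-486,-48],[-512,-524,-48],[-542,-555,-48],[-562,-576,-48],[-575,-589,-48],[-575,-589,-48],[-575,-589,-48]],"turn":[[0,0,0],[0,0,4],[0,0,10],[0,0,17],[0,0,24],[0,0,31],[0,0,38],[0,0,45],[0,0,52],[0,0,59],[0,0,66],[0,0,73],[0,0,80],[0,0,86],[0,0,91],[0,0,94],[0,0,96],[0,0,96],[0,0,96]],"grip":[1,1,1,1,1,1,1,1,1,1,1,1,1,1,1,1,1,1,1]}' 30; python3 - <<'E'
from h import *
s=ctrl.sense();print(s["eef_pos"],s["orientation"],s["wrist_force"],s["grip_width"]);print(rel([.541,-.1942,.2],63))
cv2.imwrite("pics/s1.png",ctrl.get_image("side")[200:380,200:440][:,:,::-1].repeat(3,0).repeat(3,1))
E
```

```text
t: 2.48
eef_pos: [0.5409, -0.1934, 0.24]
orientation: [-180.0, -0.0, 63.2]
wrist_force: [0.8, 0.5, 0.2]
grip_width: -0.004
grip_force: 0.0
[ 0.54088609 -0.19339324  0.2399509 ] [-1.79959649e+02 -1.55306090e-02  6.32249762e+01] [0.81636148 0.53867111 0.15165107] -0.004393202719964112
(array([-0.7,  0.5, 40. ]), array([-0. , -0. ,  0.2]))
```

View pics/s1.png

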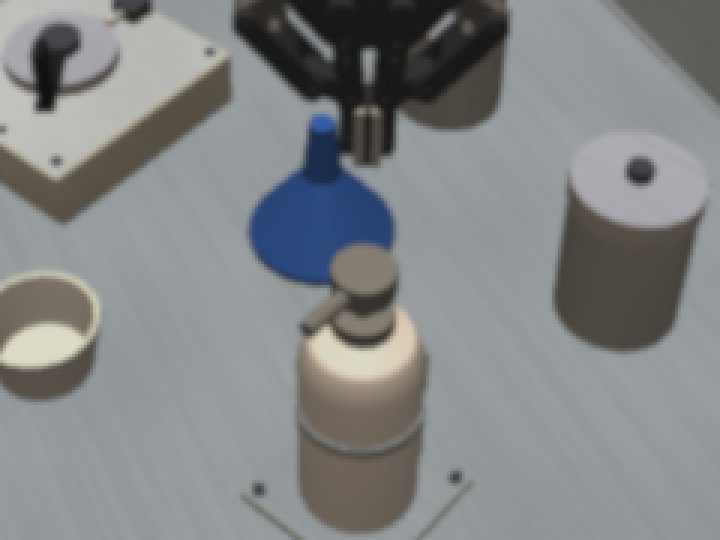

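The picture shows the fingertips at full-frame pixel (322,254) and the cap top at (322,290). I'll check that the gap matches the expected 40 mm.

```bash
python3 - <<'E'
from h import *
for z in (.24,.25,.26,.2): print(z,proj("side",[.541,-.1942,z]))
E
```

```text
0.24 [321.958844   271.09842308]
0.25 [322.10518521 266.38766678]
0.26 [322.2540861  261.59451358]
0.2 [321.39779985 289.15856027]
```

```bash
python3 - <<'E'
from h import *
print(proj("side",[.2133,.5602,.1912]),proj("side",[.2133,.5602,.2043]))
t=ctrl.get_image("top"); print(proj("top",[.541,-.1942,.24]))
s=cv2.imread("pics/side0.png")[60:140,0:80]
o=np.zeros((600,800,3),np.uint8); o[:480,:480]=cv2.resize(s,None,fx=6,fy=6,interpolation=2)
o[:320,480:]=cv2.resize(t[200:280,370:450,::-1],None,fx=4,fy=4); cv2.imwrite("pics/s2.png",cv2.convertScaleAbs(o,alpha=1.6))
E
```

```text
[ 48.91667723 120.55590087] [ 47.0392781  115.47038808]
[416.93855349 261.65343   ]
```

View pics/s2.png

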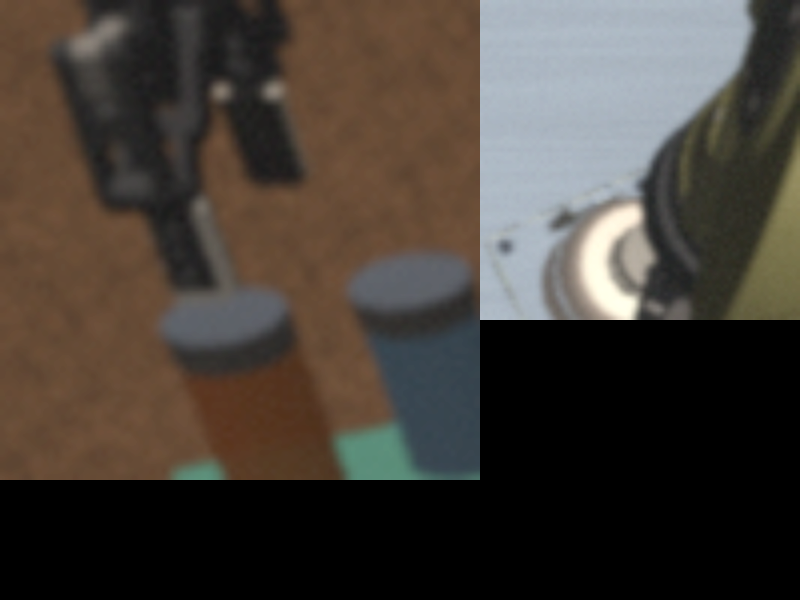

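Both side views show the tip about 37 mm higher than the reported TCP. I'll check this against the first top view, where the tips showed at the corner, and refine the side-view tip position here.

```bash
python3 - <<'E'
from h import *
for z in(.191,.204,.228,.241): print(z,proj("top",[.2133,.5602,z]),proj("side",[.2133,.5602,z]))
t=cv2.imread("pics/top0.png"); g=cv2.cvtColor(t,6)[450:480:2,0:40:2]; print(g)
Y=np.radians(159.15); 
for sg in(-1,1):
  for z in (.204,.241):
    P=np.array([.2133,.5602,z])+sg*.0425*np.array([np.sin(Y),-np.cos(Y),0]); print(sg,z,proj("top",P),proj("side",P))
E
```

```text
0.191 [  7.86140871 447.9779123 ] [ 48.94512811 120.63296883]
0.204 [  3.93201173 449.63272654] [ 47.08257981 115.58768406]
0.228 [ -3.58267409 452.79743837] [ 43.57189451 106.07791351]
0.241 [ -7.80111699 454.57398054] [ 41.63008452 100.8179241 ]
[[ 99 100 100 101 101 101 100 100 101 102 101 102  99 102 100 101 101 102
   99 100]
 [103 102 103 103 102 103 103 101 105 104 104 103 103 105 103 103 102 103
  103 103]
 [103 104 102 103 101 104 103 104 103 102 101 103 103 104 103 103 104 105
  102 103]
 [102 101 100 101 100 101 100  99 102 103 102 103 102 100 103 104 103 104
  104 102]
 [103 103 104 104 103 104  97  75  75  95 102 104 102 102 103 104 104 103
  103 102]
 [101 102 100 102  93  77  47  36  38  54  95 101 103 104 105 103 105 103
  103 103]
 [ 92  94  88  62  41  36  38  34  28  53  95 100 100  99 100 100  99  99
  101  99]
 [ 29  35  28  21  27  34  26  21  23  37  90 100 100  99  99  98  99 100
  100  99]
 [ 17  17  18  16  19  15   7  13  17  67  99 100 102 100 100 101 100 101
  101 100]
 [ 32  26  21  25  17  11  14  11  37  93 103 104 104 102 102 102 103 101
  104 103]
 [ 59  29  21  11  16  13  12  21  28  86 102 101 100 101 101 102 101 100
   99 102]
 [ 31  15  14  14  12  18  12  13  34  90 100 101 101 103 101 101 102 102
  102 101]
 [  9  14  11  13  15  16  16  19  53  98 102 101 101 102 103 100 101 101
  102 101]
 [ 13  11  17  15  18  25  27  28  80 101 100  99  99  99 100  99  99  98
  100  98]
 [ 14  12  15  13  25  34  27  47  96 100  98 101  99  99 100 100  99  99
  100 100]]
-1 0.204 [ 25.26548694 458.06446536] [ 41.70275962 124.85044876]
-1 0.241 [ 14.28211779 463.3246512 ] [ 35.98352463 109.87573469]
1 0.204 [-17.30477159 441.23920376] [ 52.18763865 106.79799274]
1 0.241 [-29.78063127 445.86441001] [46.98232412 92.23224124]
```

```bash
python3 -m pendant '{"slide":[[0,0,8],[0,0,20],[0,0,28],[0,0,34],[0,0,34],[0,0,34]],"turn":[[0,0,0],[0,0,0],[0,0,0],[0,0,0],[0,0,0],[0,0,0]],"grip":[1,1,1,1,1,1]}'
```

```text
t: 3.32
eef_pos: [0.5414, -0.1944, 0.2063]
orientation: [180.0, -0.0, 63.2]
wrist_force: [-0.0, -0.7, -0.0]
grip_width: 0.001
grip_force: 0.0
```

All three views agree that the real fingertips are about 35–38 mm above the reported TCP. I'll use contact with the cap (top at 0.200 m) to calibrate, descending in steps while reading the force.

```bash
python3 -m pendant '{"slide":[[0,0,10],[0,0,20],[0,0,28],[0,0,34],[0,0,34]],"turn":[[0,0,0],[0,0,0],[0,0,0],[0,0,0],[0,0,0]],"grip":[1,1,1,1,1]}'
```

```text
t: 3.95
eef_pos: [0.5409, -0.1942, 0.1713]
orientation: [-179.9, 0.0, 63.2]
wrist_force: [-1.0, 0.8, 0.2]
grip_width: -0.002
grip_force: 0.0
```

```bash
python3 -m pendant '{"slide":[[0,0,2],[0,0,5],[0,0,8],[0,0,8]],"turn":[[0,0,0],[0,0,0],[0,0,0],[0,0,0]],"grip":[1,1,1,1]}'
```

```text
t: 4.45
eef_pos: [0.5411, -0.1943, 0.1637]
orientation: [-180.0, 0.0, 63.2]
wrist_force: [-0.6, 0.1, 0.3]
grip_width: -0.0
grip_force: 0.0
```

```bash
python3 -m pendant '{"slide":[[0,0,2],[0,0,4],[0,0,4]],"turn":[[0,0,0],[0,0,0],[0,0,0]],"grip":[1,1,1]}'; python3 - <<'E'
from h import *
print(proj("side",[.541,-.1942,.2]))
cv2.imwrite("pics/s3.png",ctrl.get_image("side")[230:350,240:400][:,:,::-1].repeat(5,0).repeat(5,1))
E
```

```text
t: 4.82
eef_pos: [0.5414, -0.1944, 0.1602]
orientation: [180.0, -0.0, 63.2]
wrist_force: [-0.5, -0.3, 3.1]
grip_width: 0.0
grip_force: 1.6
[321.39779985 289.15856027]
```

View pics/s3.png

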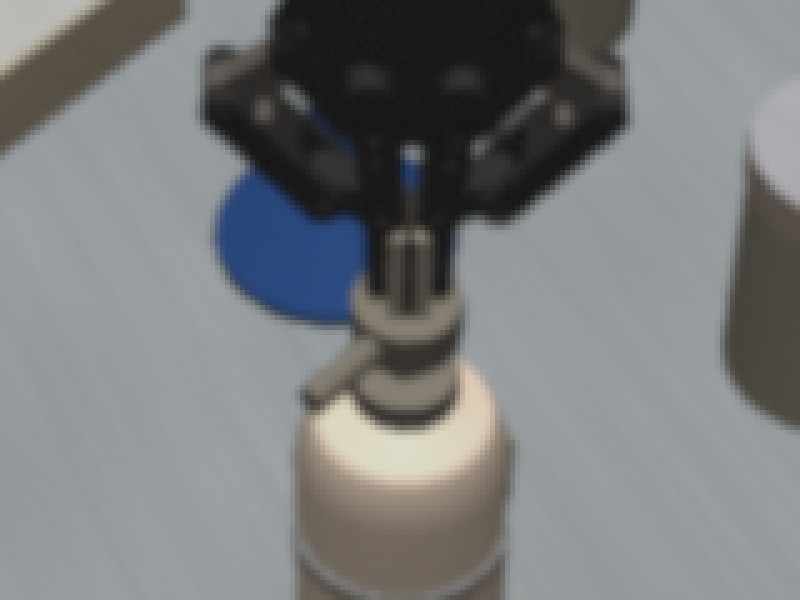

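The fingers touch the cap centre (tip about (322,292) in the full frame, 3.1 N) at reported z = 0.160, so the tip offset is about +40 mm. Next I press down to the stop.

```bash
python3 -m pendant '{"slide":[[0,0,3],[0,0,6],[0,0,9],[0,0,11],[0,0,12],[0,0,13],[0,0,13],[0,0,13]],"turn":[[0,0,0],[0,0,0],[0,0,0],[0,0,0],[0,0,0],[0,0,0],[0,0,0],[0,0,0]],"grip":[1,1,1,1,1,1,1,1]}'
```

```text
t: 5.88
eef_pos: [0.5416, -0.1945, 0.1487]
orientation: [179.9, -0.0, 63.2]
wrist_force: [-4.7, 1.5, 15.2]
grip_width: -0.001
grip_force: 7.4
```

Pressed 11.5–12 mm with 15 N, so it is against the stop. I release it, rise, and work out the transfer to the lever.

```bash
python3 -m pendant '{"slide":[[0,0,-6],[0,0,-18],[0,0,-40],[0,0,-70],[0,0,-90],[0,0,-90]],"turn":[[0,0,0],[0,0,0],[0,0,0],[0,0,0],[0,0,0],[0,0,0]],"grip":[1,1,1,1,0.8,0.5]}'; python3 - <<'E'
from h import *
print(rel([.4685,.153,.1],62.7))
im=ctrl.get_image("side");s0=cv2.imread("pics/side0.png")[:,:,::-1]
print("spout diff",np.abs(im[296:312,300:312].astype(int)-s0[296:312,300:312]).mean(), "jar/canister diff",np.abs(im[245:315,385:437].astype(int)-s0[245:315,385:437]).mean())
E
```

```text
t: 6.62
eef_pos: [0.5422, -0.1947, 0.2382]
orientation: [179.9, -0.0, 63.2]
wrist_force: [-0.6, -0.1, -0.3]
grip_width: 0.404
grip_force: 0.0
(array([ 276.9, -223.1,  137.8]), array([ 0.1, -0. ,  0.5]))
spout diff 10.230902777777779 jar/canister diff 9.39981684981685
```

```bash
python3 -m pendant '{"slide":[[14,-11,0],[45,-36,0],[90,-72,0],[135,-109,0],[180,-145,0],[220,-177,10],[250,-201,30],[268,-216,60],[277,-223,90],[277,-223,120],[277,-223,138],[277,-223,138],[277,-223,138]],"turn":[[0,0,0],[0,0,0],[0,0,0],[0,0,0],[0,0,0],[0,0,0],[0,0,0],[0,0,0],[0,0,0],[0,0,0],[0,0,0],[0,0,0],[0,0,0]],"grip":[0.5,0.5,0.5,0.5,0.5,0.5,0.5,0.5,0.5,0.5,0.5,0.5,0.5]}'; python3 - <<'E'
from h import *
print(rel([.4685,.153,.043],62.7))
a=ctrl.get_image("side"); b=ctrl.get_image("top")
print(proj("side",[.4685,.153,.117]))
o=np.zeros((600,800,3),np.uint8); o[:560,:800]=cv2.resize(a[150:290,140:340],None,fx=4,fy=4); o[:300,500:]=cv2.resize(a[250:350,280:380],None,fx=3,fy=3)
cv2.imwrite("pics/s4.png",cv2.convertScaleAbs(o[:,:,::-1],alpha=1.5))
E
```

```text
t: 8.3
eef_pos: [0.467, 0.1538, 0.0993]
orientation: [-180.0, 0.0, 63.2]
wrist_force: [0.3, 0.7, 0.5]
grip_width: 0.495
grip_force: 0.0
(array([-0.1,  1.7, 56.3]), array([-0. ,  0. ,  0.5]))
[212.93757287 215.41175918]
```

View pics/s4.png

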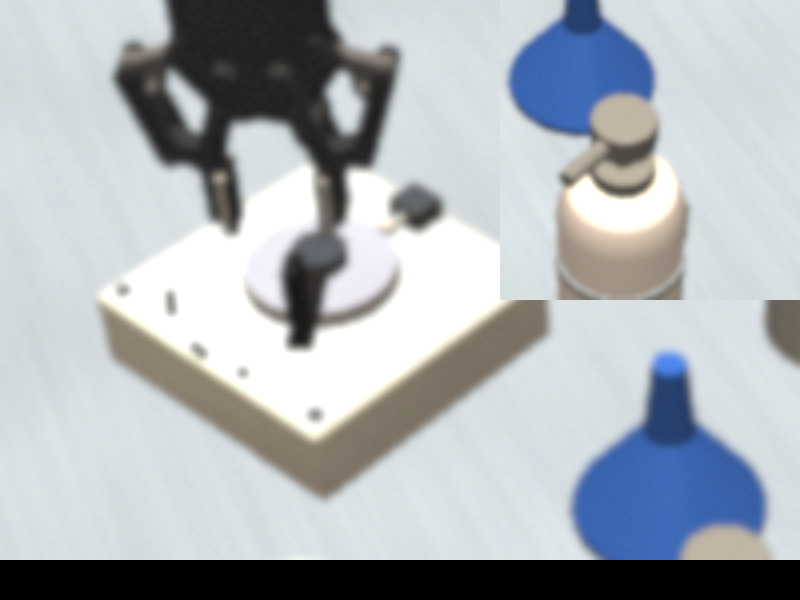

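The cap is back up in the inset. The fingertips, at about (197,207) and (223,207), straddle the lever tab top at (213,215). I descend and close.

```bash
python3 -m pendant '{"slide":[[0,2,10],[0,2,25],[0,2,40],[0,2,50],[0,2,56],[0,2,56]],"turn":[[0,0,0],[0,0,0],[0,0,0],[0,0,0],[0,0,0],[0,0,0]],"grip":[0.5,0.5,0.5,0.5,0.5,0.5]}' 40
```

```text
t: 9.15
eef_pos: [0.4688, 0.1525, 0.0425]
orientation: [-180.0, 0.0, 63.2]
wrist_force: [0.4, 0.1, 0.6]
grip_width: 0.499
grip_force: 0.0
```

```bash
python3 -m pendant '{"slide":[[0,0,0],[0,0,0],[0,0,0],[0,0,0],[0,0,0],[0,0,0]],"turn":[[0,0,0],[0,0,0],[0,0,0],[0,0,0],[0,0,0],[0,0,0]],"grip":[0.7,0.85,1,1,1,1]}' 40; python3 - <<'E'
from h import *
a=ctrl.get_image("side")
cv2.imwrite("pics/s5.png",cv2.convertScaleAbs(cv2.resize(a[150:290,140:340],None,fx=4,fy=4)[:,:,::-1],alpha=1.5))
s=ctrl.sense(); p=s["eef_pos"][:2]; M=R.from_euler("xyz",s["orientation"],degrees=True)
c=np.array([.4983,.2105]); v=p-c; print(np.hypot(*v),np.degrees(np.arctan2(v[1],v[0]))%360,s["joint_pos"])
for d in (10,20,30,40,50,60,70,76,78,80):
    r=R.from_euler("z",-d,degrees=True).as_matrix()[:2,:2]; q=c+r@v; print(d,np.round(1000*M.inv().apply([*(q-p),0]),1))
E
```

```text
t: 9.9
eef_pos: [0.4684, 0.1533, 0.0435]
orientation: [-179.9, -0.0, 63.2]
wrist_force: [-4.7, 2.0, 6.6]
grip_width: 0.112
grip_force: 40.2
0.06456013599266426 242.48456413879367 [ 1.80420214e+01  1.31650773e+01 -2.97857817e+01  4.70747112e+01
  9.50811961e-02  1.34868693e+02]
10 [  1.1 -11.2   0. ]
20 [  4.2 -22.    0. ]
30 [  9.  -32.2   0.1]
40 [ 15.6 -41.3   0.1]
50 [ 23.7 -49.2   0.1]
60 [ 32.9 -55.5   0.1]
70 [ 43.2 -60.2   0.1]
76 [ 49.7 -62.    0.1]
78 [ 51.9 -62.5   0.1]
80 [ 54.1 -62.9   0.1]
```

View pics/s5.png

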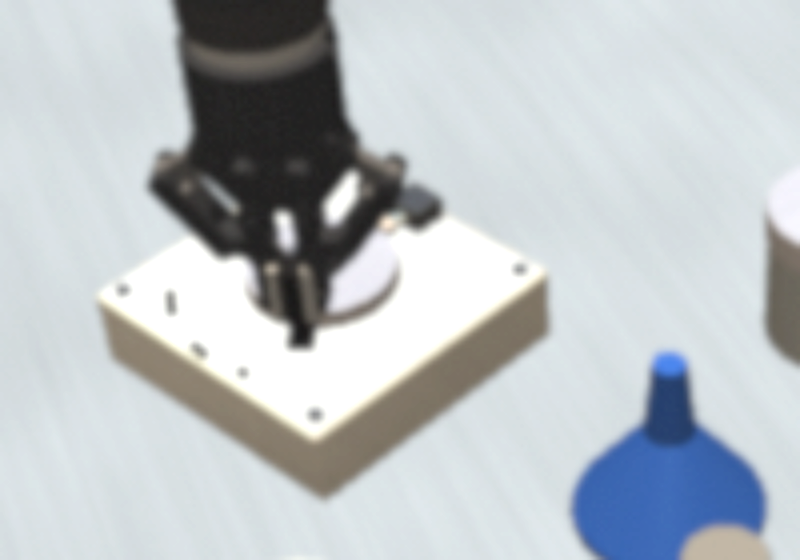

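The pads pinch the tab (9.5 mm opening, 40 N), but following the 77° arc from this wrist angle would take joint 6 from 135° past 180°. The half-turned grasp (joint 6 from about -45° to 40°) fits, so I let go, rise, turn the wrist and re-grip.

```bash
python3 -m pendant '{"slide":[[0,0,0],[0,0,0],[0,0,0],[0,0,-5],[0,0,-20],[0,0,-40],[0,0,-60],[0,0,-60]],"turn":[[0,0,0],[0,0,0],[0,0,0],[0,0,0],[0,0,0],[0,0,0],[0,0,0],[0,0,0]],"grip":[0.7,0.5,0.5,0.5,0.5,0.5,0.5,0.5]}' && python3 -m pendant '{"slide":[[0,0,0],[0,0,0],[0,0,0],[0,0,0],[0,0,0],[0,0,0],[0,0,0],[0,0,0],[0,0,0],[0,0,0],[0,0,0],[0,0,0],[0,0,0],[0,0,0],[0,0,0],[0,0,0],[0,0,0],[0,0,0],[0,0,0],[0,0,0]],"turn":[[0,0,-5],[0,0,-14],[0,0,-24],[0,0,-34],[0,0,-44],[0,0,-54],[0,0,-64],[0,0,-74],[0,0,-84],[0,0,-94],[0,0,-104],[0,0,-114],[0,0,-124],[0,0,-134],[0,0,-144],[0,0,-154],[0,0,-164],[0,0,-173],[0,0,-179],[0,0,-179]],"grip":[0.5,0.5,0.5,0.5,0.5,0.5,0.5,0.5,0.5,0.5,0.5,0.5,0.5,0.5,0.5,0.5,0.5,0.5,0.5,0.5]}'; python3 - <<'E'
from h import *
print(rel([.4685,.153,.0435],242.3),ctrl.sense()["joint_pos"])
E
```

```text
t: 10.95
eef_pos: [0.471, 0.1532, 0.1053]
orientation: [179.8, -0.2, 63.2]
wrist_force: [0.3, -0.4, -0.1]
grip_width: 0.501
grip_force: 0.0
t: 13.45
eef_pos: [0.4688, 0.1525, 0.1025]
orientation: [180.0, -0.0, -117.9]
wrist_force: [-0.3, -0.7, -0.4]
grip_width: 0.5
grip_force: 0.0
(array([-0.3,  0.5, 59. ]), array([ 0. , -0. , -0.2])) [ 1.80188819e+01  9.85430426e+00 -2.52928878e+01  5.48947253e+01
 -1.86810528e-03 -4.40680460e+01]
```

```bash
python3 -m pendant '{"slide":[[0,0,8],[0,0,22],[0,0,38],[0,0,50],[0,0,58],[0,0,59],[0,0,59],[0,0,59],[0,0,59],[0,0,59],[0,0,59],[0,0,59]],"turn":[[0,0,0],[0,0,0],[0,0,0],[0,0,0],[0,0,0],[0,0,0],[0,0,0],[0,0,0],[0,0,0],[0,0,0],[0,0,0],[0,0,0]],"grip":[0.5,0.5,0.5,0.5,0.5,0.5,0.7,0.85,1,1,1,1]}' 50; python3 - <<'E'
from h import *
s=ctrl.sense(); p=np.array([.4688,.1525]); M=R.from_euler("xyz",[180,0,-117.8],degrees=True)
c=np.array([.4983,.2105]); v=p-c; print(np.hypot(*v),s["joint_pos"])
for d in (4,12,20,28,36,44,52,60,68,74,77,79):
    r=R.from_euler("z",-d,degrees=True).as_matrix()[:2,:2]; q=c+r@v; print(d,np.round(1000*M.inv().apply([*(q-p),0]),1))
E
```

```text
t: 14.95
eef_pos: [0.4683, 0.1534, 0.0445]
orientation: [179.9, 0.1, -117.8]
wrist_force: [-5.1, 1.5, 5.3]
grip_width: 0.11
grip_force: 50.4
0.0650711149435754 [ 18.05402629  13.0944602  -29.71578487  47.22533995   0.11278896
 -44.17070475]
4 [-0.1  4.5  0. ]
12 [-1.2 13.5  0. ]
20 [-3.6 22.3  0. ]
28 [-7.2 30.7  0. ]
36 [-11.9  38.4   0. ]
44 [-17.6  45.5   0. ]
52 [-24.3  51.6   0. ]
60 [-31.7  56.8   0. ]
68 [-39.8  60.9   0. ]
74 [-46.2  63.2   0. ]
77 [-49.5  64.1   0. ]
79 [-51.7  64.6   0. ]
```

```bash
python3 -m pendant '{"slide":[[0,4.5,0],[-0.6,9,0],[-1.2,13.5,0],[-2.3,18,0],[-3.6,22.3,0],[-5.3,26.5,0],[-7.2,30.7,0],[-9.4,34.6,0],[-11.9,38.4,0],[-14.6,42,0],[-17.6,45.5,0],[-17.6,45.5,0]],"turn":[[0,0,4],[0,0,8],[0,0,12],[0,0,16],[0,0,20],[0,0,24],[0,0,28],[0,0,32],[0,0,36],[0,0,40],[0,0,44],[0,0,44]],"grip":[1,1,1,1,1,1,1,1,1,1,1,1]}'; python3 - <<'E'
from h import *
s=ctrl.sense();v=s["eef_pos"][:2]-[.4983,.2105]; print(np.hypot(*v),np.degrees(np.arctan2(v[1],v[0]))%360,s["wrist_torque"],s["joint_pos"][5])
E
```

```text
t: 16.45
eef_pos: [0.4362, 0.1902, 0.0445]
orientation: [179.9, -0.0, -161.8]
wrist_force: [-4.8, 0.2, 7.1]
grip_width: 0.111
grip_force: 50.8
0.06531816481955616 198.09762101587108 [0.20299166 0.88914332 0.45427186] 5.264153968742229
```

```bash
python3 -m pendant '{"slide":[[0,4.5,0],[-0.6,9,0],[-1.2,13.5,0],[-2.3,18,0],[-3.6,22.3,0],[-5.3,26.5,0],[-7.2,30.7,0],[-9.4,34.6,0],[-10.6,36.5,0],[-11.3,37.5,0],[-11.3,37.5,0],[-11.3,37.5,0]],"turn":[[0,0,4],[0,0,8],[0,0,12],[0,0,16],[0,0,20],[0,0,24],[0,0,28],[0,0,32],[0,0,34],[0,0,35],[0,0,35],[0,0,35]],"grip":[1,1,1,1,1,1,1,1,1,1,1,1]}'; python3 - <<'E'
from h import *
s=ctrl.sense();v=s["eef_pos"][:2]-[.4983,.2105]; print(np.hypot(*v),np.degrees(np.arctan2(v[1],v[0]))%360,s["wrist_torque"],s["joint_pos"][5])
a=ctrl.get_image("side");b=ctrl.get_image("top")
o=np.zeros((600,800,3),np.uint8); o[:480,:400]=cv2.resize(a[150:270,140:240],None,fx=4,fy=4); o[:400,400:]=cv2.resize(b[240:340,170:270],None,fx=4,fy=4)
cv2.imwrite("pics/s6.png",cv2.convertScaleAbs(o[:,:,::-1],alpha=1.5))
a0=cv2.imread("pics/side0.png")[:,:,::-1]
for n,(x0,y0,x1,y1) in dict(ram=(190,290,238,334),tall=(385,245,437,315),short=(328,190,372,242),fun=(280,235,310,293)).items():
    f=lambda i:cv2.GaussianBlur(cv2.cvtColor(np.ascontiguousarray(i[y0:y1,x0:x1]),cv2.COLOR_RGB2GRAY),(0,0),1).astype(np.float32)
    print(n,cv2.phaseCorrelate(f(a0),f(a)))
E
```

```text
t: 17.95
eef_pos: [0.4348, 0.2282, 0.0445]
orientation: [-179.9, -0.1, 163.3]
wrist_force: [-6.6, -2.1, 8.6]
grip_width: 0.108
grip_force: 58.0
0.06592424845347213 164.41251320721366 [-0.41242511  1.22130371  0.78782508] 44.40284451587327
ram ((-0.05722327055108423, 0.5579189182437574), 1.028912823288529)
tall ((0.0034701777690564484, 0.005929241231406479), 0.9871723060745271)
short ((0.4919744320529773, -0.02033814537706391), 0.9953598746546992)
fun ((0.052642173235032175, 0.02516143782066038), 1.0037180511156718)
```

View pics/s6.png

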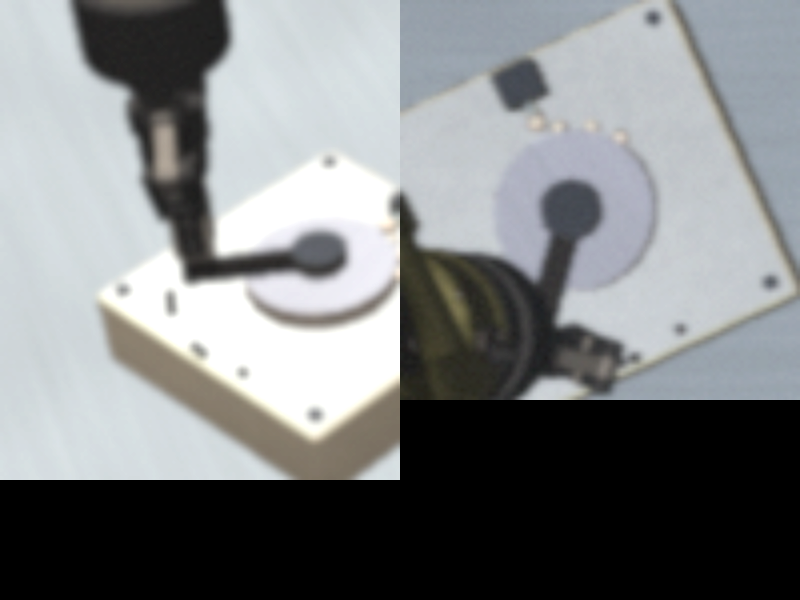

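The lever in the top view runs from the hub (572,210) to (550,300) in the crop, about 166° in the world frame. That puts the dial near 1.34 rad, at the stop and still pinched. The bystanders haven't moved beyond measurement noise (at most 0.6 px), so I hand in.

```bash
python3 -c "
from plant import ctrl
print(ctrl.hand_in())"
```

```text
the job is handed in; nothing more can be done
None
```

Job handed in: the nozzle cap was pressed to its stop and came back up, and the gripper is holding the dial's lever in the third position at the end of its travel (about 1.34 rad, measured from the top view), with no visible movement of the canisters, funnel or ramekin.

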